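# Fit the cake stop pin

## Robot

A 7-joint arm with a two-finger parallel gripper is mounted at the origin on the work surface. World frame = base frame: x ahead of the robot, y to its left, z up, the work surface at z = 0. Lengths are in mm, angles in rad, forces in N, time in s.
With the tool pointing down it reaches from about 350 to 900 mm from the base axis. Payload 7.2 kg.
Tool frame: the origin (TCP) lies at the very end of the fingers, on their centre line; the grasp point (between the pads) lies 19 mm behind it; z points along the fingers, y is the line along which they close (so a half turn about z gives the same grasp; the last joint's range is limited). The gripper opens to 85 mm and grips with 20 to 120 N. Pads are 22 mm wide; open, the fingers measure 114 mm over their backs; the gripper's body (76 mm by 85 mm) begins 54 mm behind the grasp point. The pads swing forward as they close: fully open they stand 13 mm farther back than shut.
Start: joints at [-1.353, 0.411, -0.013, 1.596, 0.006, 1.134, -0.082], TCP at [176.213, 599.649, 194.097] pointing down, gripper open.
Joint ranges: [-2.95, 2.95], [-0.29, 1.99], [-1.47, 1.44], [0.14, 2.54], [-1.03, 4.17], [0.13, 1.85], [-2.86, 2.86]. Speed limits (rad/s): [2.39, 2.39, 3.01, 3.01, 3.14, 3.14, 3.14].

## Interface

Orientations are given as a unit quaternion [x, y, z, w].
In Python, from rig import * gives the robot as it stands.
- The arm moves only by the tool servo_tool, never from a script. Its argument "steps" is a list of rows, each an object with "translation": the shift along the tool's x, y, z in m, a list of three; "yaw": the turn about the tool's z in degrees; "jaw": the opening in per cent of the stroke, from 0 (shut) to 100 (fully open). In form: [{"translation": [dx, dy, dz], "yaw": yaw, "jaw": jaw}, ...]. A call has 1 to 8 rows; each row shifts and turns the commanded pose from where the row before left it, along the tool's axes as they then stand; what a row does not reach is not made up. A row lasts 1/8 s, in which the tool goes at most 62.5 mm and 10.7 degrees, less where a joint would pass 70% of its speed; a pose out of reach is approached as far as the arm can. A call with a gripper value outside its range is refused whole. The fingers move at their own pace and stop on an object; "grip_force" is the grip in N (left out, the last holds). Time passes only in rows, so rows that do not move let the fingers close. It gives the time, the measured TCP pose, the force, the opening and the grip force at its end, in the units of the state.
- get_obs(): the state, without advancing time (a new reading comes with each control period).
- get_image(name): name is "side" or "top" or "wrist"; returns (picture, depth): 400x640x3 uint8, blue, green, red; 400x640 float32, mm along the optical axis (not along the pixel's ray), 0 where there is no reading.
- camera_params(name): a dict with "camera_matrix" (3x3 intrinsics, pixels), "R" (3x3) and "t" (3): a world point X has camera coordinates R X + t; the wrist camera has in their place "T_tool_cam" (4x4, takes a point from camera to tool coordinates, whose origin is the TCP and whose axes are the flange's). Camera axes: x right, y down, z forward; pixel columns grow to the right and rows downward; lengths in mm; the calibration is good to about 2 mm. A picture is of the moment at which its call begins: read the wrist's pose just before it. camera_params takes no time and is no camera call.
- finish_job(): hands the job in; it is judged then, once.
The state is a dict: "clock": time; "qpos": joint angles; "qd": joint speeds; "joint_efforts": joint torques, N m; "tcp_pos": TCP position; "tool_rot": TCP orientation; "ft_force": force on the tool from outside, world axes, zero at the start; "ft_torque": the same for the moment, N m; "width": finger opening in mm; "gripper_force": force on a finger pad.
Only numpy, scipy, OpenCV 4.12 (cv2) and the standard library are available. Lean on these libraries where they do the work, as an engineer would, in place of code of your own. Each camera call takes 0.05 s, during which the arm holds its last target. There are 200 camera calls.

## Task

Take the stop pin with the red knob out of the wooden rack and fit it in the slicing board: holding it upright, touch its tip down on the bare white face about 6 cm from the hole, slide the tip across the face to the hole, and let it drop in to the bottom. Let go of it there, standing upright. Leave the black and blue pins standing in the rack.

Things in the scene. Friction and masses are not known exactly. Their poses are not given: they have to be found in the camera images.
- red_pin: Upright pin, 80 mm tall, 0.2 kg: steel shank 24 mm dia., 45 mm long, red knob 32 mm dia., 35 mm tall on top. Origin: centre of its flat lower end (the tip); z up to the knob. Stands in a wooden rack (250 x 70 x 25 mm) of 3 loose sockets 80 mm apart, in a row within 15 degrees of world x, order varies; socket 15 mm deep, floor (tip) 10 mm above table; 20 mm straight up clears it.
- black_pin: Upright pin, 80 mm tall, 0.2 kg: steel shank 24 mm dia., 45 mm long, black knob 32 mm dia., 35 mm tall on top. Origin: centre of its flat lower end (the tip); z up to the knob. Bystander in the same rack.
- blue_pin: Upright pin, 80 mm tall, 0.2 kg: steel shank 24 mm dia., 45 mm long, blue knob 32 mm dia., 35 mm tall on top. Origin: centre of its flat lower end (the tip); z up to the knob. Bystander in the same rack.
- board: Fixed slicing board; white 200 x 260 mm face 28 mm above the table, one round unmarked hole 42 mm dia., 20 mm deep, dark flat floor. Origin: on the hole's axis at table height (28 mm below the face), z up. The face spans -70 to +130 mm in its x, -165 to +95 mm in its y: most bare area towards -y. Steel fence along the +x edge, 26 mm above the face.
There are look-alikes about, which are no part of the job. There is more than one size of the red_pin; the one meant has the size given above.

How it is judged:
By the outcome, as a careful person would: the job done as asked, in the order asked, and still so for the second after the job is handed in, with the robot touching nothing.
It also fails if it takes over 38 s, if anything falls off the work surface, if the arm or the gripper's body presses on something with over 40 N, if the wrist force passes 120 N, or if a joint passes its speed limit or range.

## Working session

There is one attempt and no reset: what is moved stays moved. The work goes in short steps, Python scripts to look and compute and a tool call to move; the robot and the scene stay as the last step left them, time stands still between calls to the robot, and variables do not carry over. Pictures are saved under pics/ and viewed, at most 10 in all, crops included, and the job is handed in when it is done.

Besides the shell and the picture viewer there is one more tool, called as name(argument=value, ...), one argument or row to a line, values as JSON. servo_tool: Moves the arm, as the interface text tells. Its arguments: {"type":"object","properties":{"steps":{"type":"array"},"grip_force":{"type":"number"}},"required":["steps"]}

```bash
mkdir -p pics; ls
cat > h.py <<'E'
from rig import *
import numpy as np, cv2
from scipy.spatial.transform import Rotation as Ro
def cam(name,o=None):
    c=camera_params(name);K=np.array(c["camera_matrix"])
    if "R" in c: R=np.array(c["R"]);t=np.array(c["t"]); return K,R,t
    T=np.array(c["T_tool_cam"]); W=np.eye(4);W[:3,:3]=Ro.from_quat(o["tool_rot"]).as_matrix();W[:3,3]=o["tcp_pos"]
    M=np.linalg.inv(W@T); return K,M[:3,:3],M[:3,3]
def ray(C,uv,z):
    K,R,t=C; d=R.T@np.linalg.inv(K)@np.array([uv[0],uv[1],1.]); c=-R.T@t
    return c+d*(z-c[2])/d[2]
def cloud(C,D):
    K,R,t=C; v,u=np.mgrid[:D.shape[0],:D.shape[1]]
    P=np.stack([(u-K[0,2])/K[0,0]*D,(v-K[1,2])/K[1,1]*D,D],-1)
    return (P-t)@R
E
python3 - <<'E'
from h import *
o=get_obs();print(o)
for n in("top","side"):
    im,D=get_image(n);np.savez(n,im=im,D=D);cv2.imwrite(f"pics/{n}.png",im)
    C=cam(n); print(n,C)
E
```

```text
pics
{'clock': 0.0, 'qpos': array([-1.3531686 ,  0.41191144, -0.01273585,  1.5970753 ,  0.00555595,
        1.13430824, -0.08221086]), 'qd': array([-0.00056175, -0.00130541,  0.00071035,  0.00105256, -0.00093774,
        0.00021419,  0.00203436]), 'joint_efforts': array([-1.93996543e-04, -6.00636292e+01,  6.81974273e-01, -2.99390298e+01,
        1.38716673e-02,  1.09068380e-02,  4.46721913e-06]), 'tcp_pos': array([176.07330486, 599.0811436 , 193.23300472]), 'tool_rot': array([ 1.42419346e-01,  9.89806059e-01, -8.29657617e-04, -8.43413924e-05]), 'ft_force': array([ 0.29334308, -0.0680529 ,  0.30494507]), 'ft_torque': array([-0.01352792,  0.00651816, -0.02006095]), 'gripper_force': 0.0, 'width': 85.41882097741673}
top (array([[397.80087137,   0.        , 321.75307081],
       [  0.        , 397.80087137, 194.06889298],
       [  0.        ,   0.        ,   1.        ]]), array([[ 0.00278022, -0.9999516 ,  0.00943763],
       [-0.99154297, -0.00398112, -0.12971774],
       [ 0.12974903, -0.00899718, -0.99150605]]), array([ -8.77066868, 547.33993011, 784.0480822 ]))
side (array([[385.47405104,   0.        , 320.62439351],
       [  0.        , 385.47405104, 200.29984269],
       [  0.        ,   0.        ,   1.        ]]), array([[ 9.83921865e-01, -1.78599450e-01, -1.38969401e-06],
       [-1.26827909e-01, -6.98701898e-01, -7.04081202e-01],
       [ 1.25747544e-01,  6.92761065e-01, -7.10119470e-01]]), array([-533.31895274,   90.47993822,  642.64100482]))
```

View pics/top.png

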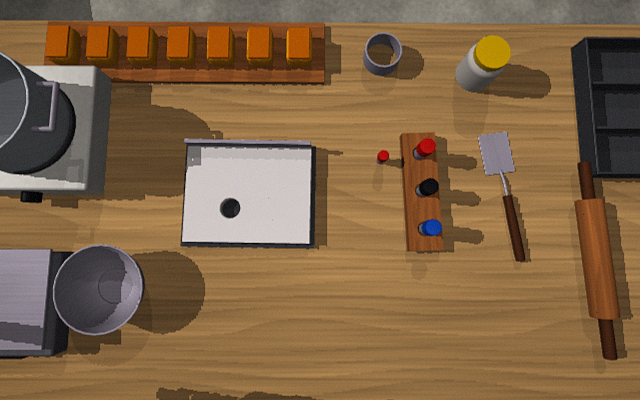

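View pics/side.png

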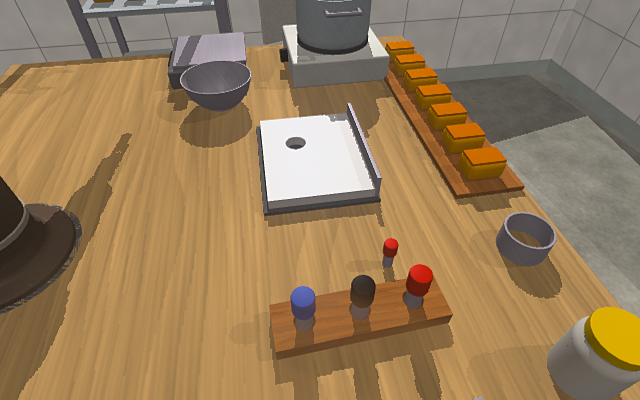

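The top view shows the rack with red (427,147), black (428,187) and blue (430,228) knobs. The small look-alike red pin is at (383,156). The board hole is at (230,208), with the fence on the up (+x) side and the bare area to the right (-y). The side view agrees.

```bash
cat > m.py <<'E'
from h import *
def comp(m,amin):
    n,l,s,c=cv2.connectedComponentsWithStats(m.astype(np.uint8)); return [(l==i) for i in range(1,n) if s[i,4]>=amin]
for n in("top","side"):
    z=np.load(n+".npz");im=z["im"];D=z["D"];C=cam(n);P=cloud(C,D)
    h=cv2.cvtColor(im,cv2.COLOR_BGR2HSV);H,S,V=h[...,0],h[...,1],h[...,2]
    for nm,m in(("red",((H<6)|(H>174))&(S>190)&(V>90)),("blue",(H>105)&(H<125)&(S>150)&(V>60))):
        for k in comp(m,20):
            q=P[k&(D>0)];top=q[q[:,2]>np.percentile(q[:,2],95)-4]
            print(n,nm,k.sum(),"top z",q[:,2].max().round(1),"top c",((top.max(0)+top.min(0))/2).round(1),"zmin",q[:,2].min().round(1))
    # board
    w=(S<40)&(V>190)&(abs(P[...,2]-28)<8)
    k=max(comp(w,20),key=lambda a:a.sum())
    c=max(cv2.findContours(k.astype(np.uint8),0,2)[0],key=cv2.contourArea)
    pts=np.array([ray(C,p[0],28)[:2] for p in c],np.float32)
    print(n,"board",cv2.minAreaRect(pts),P[k][:,2].mean())
    hull=np.zeros(k.shape,np.uint8);cv2.drawContours(hull,[c],-1,1,-1)
    for j in comp((hull>0)&~k,60):
        cc=cv2.findContours(j.astype(np.uint8),0,2)[0][0]
        pp=np.array([ray(C,p[0],28)[:2] for p in cc],np.float32); print("hole",cv2.minEnclosingCircle(pp),j.sum(),cv2.boundingRect(cc))
E
python3 m.py
```

```text
top red 230 top z 93.2 top c [ 637.3 -213.8   90.3] zmin -1.4
top red 91 top z 57.8 top c [ 625.8 -131.7   55.3] zmin -3.3
top blue 253 top z 93.2 top c [ 477.8 -219.3   90.4] zmin 22.3
top board ((541.226806640625, 147.9889373779297), (258.650634765625, 182.5301055908203), 89.21603393554688) 27.412708790403084
hole ((519.4151611328125, 183.60159301757812), 22.277013778686523) 365 (219, 197, 22, 22)
side red 168 top z 56.2 top c [ 627.3 -133.4   54.3] zmin 0.0
side red 530 top z 91.2 top c [ 638.4 -214.8   88.8] zmin -0.1
side board ((548.4752197265625, 146.45733642578125), (258.423583984375, 196.70542907714844), 89.10504913330078) 26.862545543813578
hole ((520.818115234375, 180.93345642089844), 21.901222229003906) 201 (286, 137, 20, 13)
```

servo_tool(
  steps=[
    {"translation": [0,0,-0.03],"yaw": -8.2,"jaw": 100},
    {"translation": [0,0,-0.03],"yaw": -8.2,"jaw": 100},
    {"translation": [-0.03,-0.053,0],"yaw": 0,"jaw": 100},
    {"translation": [-0.03,-0.053,0],"yaw": 0,"jaw": 100},
    {"translation": [-0.03,-0.053,0],"yaw": 0,"jaw": 100},
    {"translation": [-0.03,-0.053,0],"yaw": 0,"jaw": 100},
  ],
  grip_force=60,
)

```text
clock: 0.85
tcp_pos: [297.0, 385.6, 253.9]
tool_rot: [-0.0, 1.0, -0.0, -0.0]
ft_force: [0.5, 1.3, 0.3]
width: 85.4
gripper_force: 0.0
```

servo_tool(
  steps=[
    {"translation": [-0.03,-0.053,0],"yaw": 0,"jaw": 100},
    {"translation": [-0.03,-0.053,0],"yaw": 0,"jaw": 100},
    {"translation": [-0.03,-0.053,0],"yaw": 0,"jaw": 100},
    {"translation": [-0.03,-0.053,0],"yaw": 0,"jaw": 100},
    {"translation": [-0.03,-0.053,0],"yaw": 0,"jaw": 100},
    {"translation": [-0.03,-0.053,0],"yaw": 0,"jaw": 100},
    {"translation": [-0.03,-0.053,0],"yaw": 0,"jaw": 100},
    {"translation": [-0.03,-0.053,0],"yaw": 0,"jaw": 100},
  ],
)

```text
clock: 1.85
tcp_pos: [537.1, -37.8, 254.0]
tool_rot: [-0.001, 1.0, 0.0, 0.0]
ft_force: [0.6, 0.6, 0.6]
width: 85.2
gripper_force: 0.0
```

servo_tool(
  steps=[
    {"translation": [-0.03,-0.053,0.02],"yaw": 0,"jaw": 100},
    {"translation": [-0.03,-0.053,0.02],"yaw": 0,"jaw": 100},
    {"translation": [-0.03,-0.053,0.02],"yaw": 0,"jaw": 100},
    {"translation": [-0.01,-0.018,0.02],"yaw": 0,"jaw": 100},
    {"translation": [0,0,0],"yaw": 0,"jaw": 100},
    {"translation": [0,0,0],"yaw": 0,"jaw": 100},
  ],
)

```text
clock: 2.6
tcp_pos: [634.2, -208.1, 175.8]
tool_rot: [-0.001, 1.0, 0.0, -0.0]
ft_force: [0.5, -0.1, 1.2]
width: 85.4
gripper_force: 0.0
```

Run:
```python
from h import *
o=get_obs();im,D=get_image("wrist");cv2.imwrite("pics/w1.png",im);C=cam("wrist",o);P=cloud(C,D)
print(o["clock"],o["tcp_pos"],o["tool_rot"])
h=cv2.cvtColor(im,cv2.COLOR_BGR2HSV);H,S,V=h[...,0],h[...,1],h[...,2]
m=((H<6)|(H>174))&(S>170)&(V>60)
n,l,s,c=cv2.connectedComponentsWithStats(m.astype(np.uint8))
for i in range(1,n):
    if s[i,4]>60:
        q=P[(l==i)&(D>0)];t=q[abs(q[:,2]-q[:,2].max())<5]
        print(s[i],q[:,2].max(),((t.max(0)+t.min(0))/2).round(1),(t.max(0)-t.min(0)).round(1))
```

```text
2.6 [ 634.24844828 -208.11139298  175.80843167] [-6.08289917e-04  9.99999742e-01  3.64795729e-04 -1.15905443e-04]
[378 169  21  20 317] 56.93695850757365 [ 626.6 -131.3   54.5] [19.3 20.1  4.9]
[301 178  31  34 817] 92.10960856240249 [ 637.6 -212.    89.6] [29.  30.   4.9]
```

View pics/w1.png

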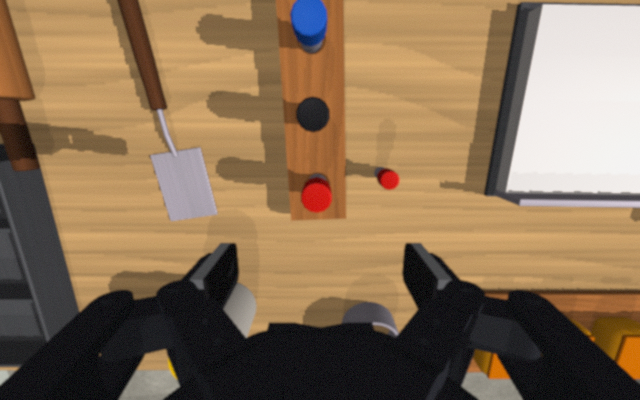

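The wrist view shows the 32 mm red pin at (316,195) and the small look-alike at (389,179). Both fingers have room around the target. I'm descending to grasp.

servo_tool(
  steps=[
    {"translation": [-0.003,-0.005,0.03],"yaw": 0,"jaw": 90},
    {"translation": [0,0,0.04],"yaw": 0,"jaw": 90},
    {"translation": [0,0,0.035],"yaw": 0,"jaw": 90},
    {"translation": [0,0,0.02],"yaw": 0,"jaw": 90},
    {"translation": [0,0,0],"yaw": 0,"jaw": 60},
    {"translation": [0,0,0],"yaw": 0,"jaw": 20},
    {"translation": [0,0,0],"yaw": 0,"jaw": 20},
    {"translation": [0,0,0],"yaw": 0,"jaw": 20},
  ],
  grip_force=60,
)

```text
clock: 3.65
tcp_pos: [639.8, -214.1, 53.7]
tool_rot: [-0.0, 1.0, -0.0, 0.003]
ft_force: [-0.2, 1.9, 9.0]
width: 17.3
gripper_force: 5.0
```

Run:
```python
from h import *
o=get_obs();print({k:np.round(o[k],2) for k in("tcp_pos","ft_force","ft_torque","width","gripper_force")})
a,_=get_image("side");b,_=get_image("wrist");
a=cv2.resize(a[200:380,220:500],(800,514));cv2.imwrite("pics/s2.png",a);cv2.imwrite("pics/w2.png",b)
```

```text
{'tcp_pos': array([ 639.84, -214.06,   53.75]), 'ft_force': array([-0.19,  1.85,  9.01]), 'ft_torque': array([0.54, 0.04, 0.  ]), 'width': np.float64(17.31), 'gripper_force': np.float64(4.95)}
```

View pics/s2.png

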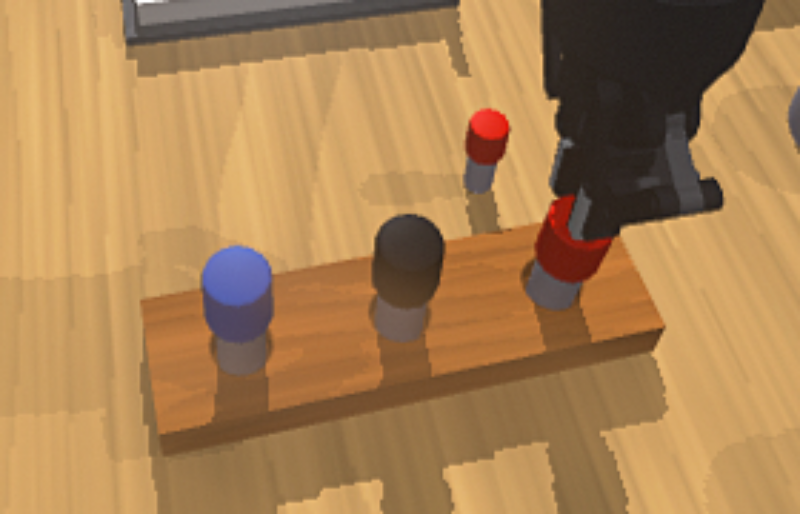

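The side crop shows the red pin still in its socket but leaning, at (570,240). The fingers sit at the knob's right/top rather than around it. I'll check the wrist view.

View pics/w2.png

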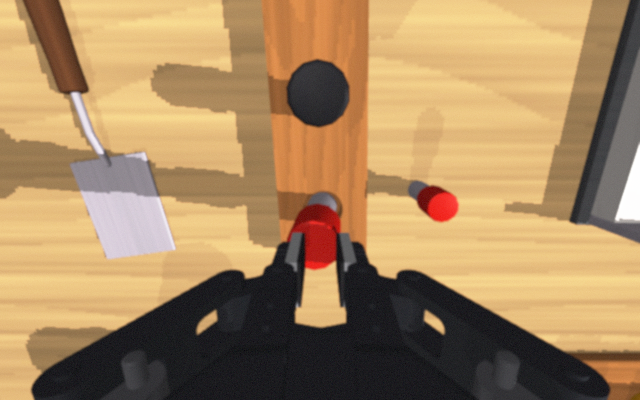

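The wrist view shows the knob at (318,240) between the pad tips, but only its +x part is held. I need actual finger and knob positions from depth.

Run:
```python
from h import *
o=get_obs()
for n in("side","wrist"):
    im,D=get_image(n);C=cam(n,o);P=cloud(C,D)
    h=cv2.cvtColor(im,cv2.COLOR_BGR2HSV);H,S,V=h[...,0],h[...,1],h[...,2]
    near=(abs(P[...,0]-640)<60)&(abs(P[...,1]+214)<60)&(D>0)
    m=((H<6)|(H>174))&(S>170)&(V>60)&near
    for lo in range(45,100,8):
        q=P[m&(abs(P[...,2]-lo-4)<4)]
        g=P[near&(S<110)&(abs(P[...,2]-lo-4)<4)]
        f=lambda a:(len(a),np.percentile(a[:,:2],3,axis=0).round(),np.percentile(a[:,:2],97,axis=0).round()) if len(a)>3 else None
        print(n,lo,"red",f(q),"grey",f(g))
```

```text
side 45 red None grey (19, array([ 627., -229.]), array([ 640., -215.]))
side 53 red (21, array([ 623., -233.]), array([ 638., -219.])) grey None
side 61 red (63, array([ 624., -234.]), array([ 646., -215.])) grey None
side 69 red (74, array([ 624., -235.]), array([ 645., -217.])) grey None
side 77 red (64, array([ 623., -235.]), array([ 646., -217.])) grey None
side 85 red (176, array([ 624., -235.]), array([ 646., -208.])) grey None
side 93 red (7, array([ 629., -237.]), array([ 645., -225.])) grey (53, array([ 629., -233.]), array([ 639., -202.]))
wrist 45 red None grey (5, array([ 628., -213.]), array([ 628., -210.]))
wrist 53 red (10, array([ 624., -227.]), array([ 631., -202.])) grey (4, array([ 624., -213.]), array([ 627., -206.]))
wrist 61 red (157, array([ 623., -227.]), array([ 632., -202.])) grey None
wrist 69 red (174, array([ 624., -228.]), array([ 632., -203.])) grey None
wrist 77 red (213, array([ 623., -228.]), array([ 632., -203.])) grey None
wrist 85 red (1565, array([ 624., -227.]), array([ 652., -206.])) grey None
wrist 93 red (49, array([ 629., -223.]), array([ 648., -205.])) grey (131, array([ 629., -233.]), array([ 633., -195.]))
```

Run:
```python
from h import *
o=get_obs();print(o["tcp_pos"],o["width"],o["clock"])
for n in("side","wrist","top"):
    im,D=get_image(n);C=cam(n,o);P=cloud(C,D)
    h=cv2.cvtColor(im,cv2.COLOR_BGR2HSV);H,S,V=h[...,0],h[...,1],h[...,2]
    near=(abs(P[...,0]-650)<60)&(abs(P[...,1]+214)<60)&(D>0)
    m=((H<6)|(H>174))&(S>170)&(V>60)
    for lo in range(35,150,10):
        g=P[near&~m&(abs(P[...,2]-lo-5)<5)]
        if len(g)>3: print(n,lo,len(g),np.percentile(g[:,:2],[3,50,97],axis=0).round().tolist())
im,D=get_image("side");c=cam("side");d=D[200:300,360:480]
P=cloud(c,D);print(P[270:300:4,404:440:4].round().astype(int).tolist())
d=np.clip((D[240:320,380:460]-600)/200,0,1)
```

```text
[ 639.73902887 -214.08951886   53.75537667] 17.084275875585288 3.85
side 35 63 [[627.0, -228.0], [632.0, -226.0], [644.0, -214.0]]
side 45 22 [[627.0, -229.0], [631.0, -226.0], [641.0, -217.0]]
side 55 21 [[624.0, -233.0], [631.0, -231.0], [648.0, -212.0]]
side 65 8 [[625.0, -234.0], [633.0, -230.0], [649.0, -212.0]]
side 75 6 [[624.0, -235.0], [624.0, -219.0], [647.0, -214.0]]
side 85 30 [[627.0, -231.0], [633.0, -207.0], [642.0, -206.0]]
side 95 106 [[629.0, -238.0], [633.0, -227.0], [643.0, -202.0]]
side 105 116 [[629.0, -238.0], [633.0, -227.0], [642.0, -202.0]]
side 115 97 [[629.0, -238.0], [632.0, -226.0], [638.0, -203.0]]
side 125 66 [[627.0, -237.0], [630.0, -206.0], [635.0, -198.0]]
side 135 259 [[626.0, -253.0], [629.0, -233.0], [647.0, -180.0]]
side 145 191 [[626.0, -260.0], [628.0, -237.0], [649.0, -173.0]]
wrist 35 99 [[627.0, -221.0], [628.0, -211.0], [634.0, -204.0]]
wrist 45 4 [[627.0, -213.0], [627.0, -212.0], [628.0, -210.0]]
wrist 55 35 [[623.0, -228.0], [625.0, -211.0], [634.0, -201.0]]
wrist 65 8 [[629.0, -229.0], [634.0, -202.0], [635.0, -201.0]]
wrist 75 10 [[6
[... 1627 characters left out ...]
31, 96], [633, -234, 100], [636, -238, 104], [641, -238, 103], [682, -194, 25]], [[633, -191, 23], [623, -217, 66], [625, -224, 76], [627, -229, 84], [630, -233, 88], [635, -234, 89], [641, -234, 88], [647, -234, 86], [680, -201, 25]], [[630, -199, 25], [624, -219, 60], [625, -227, 71], [628, -230, 75], [632, -233, 79], [636, -235, 81], [642, -235, 79], [671, -206, 24], [678, -206, 22]], [[630, -202, 19], [627, -216, 44], [627, -226, 60], [630, -230, 65], [634, -233, 70], [639, -234, 68], [646, -232, 64], [669, -211, 23], [675, -213, 24]], [[631, -204, 12], [627, -219, 38], [630, -224, 45], [631, -231, 56], [636, -233, 57], [642, -233, 56], [660, -217, 25], [667, -218, 23], [673, -219, 23]]]
```

Depth from both cameras puts the fingertips at z≈92, resting on the knob top, while the TCP reads 54. The real fingertips therefore end about 38 mm behind the reported TCP. I'll open, lift, and measure that offset directly.

servo_tool(
  steps=[
    {"translation": [0,0,-0.015],"yaw": 0,"jaw": 60},
    {"translation": [0,0,-0.035],"yaw": 0,"jaw": 60},
    {"translation": [0,0,0],"yaw": 0,"jaw": 60},
    {"translation": [0,0,0],"yaw": 0,"jaw": 60},
  ],
)

```text
clock: 4.55
tcp_pos: [637.3, -214.2, 101.2]
tool_rot: [-0.0, 1.0, 0.0, 0.0]
ft_force: [0.3, -1.1, -0.3]
width: 50.9
gripper_force: 0.0
```

Run:
```python
from h import *
o=get_obs();p=o["tcp_pos"];print(p.round(1),o["width"],o["clock"],o["ft_force"])
for n in("wrist","side"):
    im,D=get_image(n);C=cam(n,o);P=cloud(C,D);cv2.imwrite(f"pics/{n}3.png",im)
    h=cv2.cvtColor(im,cv2.COLOR_BGR2HSV);H,S,V=h[...,0],h[...,1],h[...,2]
    near=(abs(P[...,0]-640)<70)&(abs(P[...,1]+214)<70)&(D>0)
    m=((H<6)|(H>174))&(S>170)&(V>60)
    q=P[m&near&(P[...,2]>85)];print(n,"knob top",((q.max(0)+q.min(0))/2).round(1),(q.max(0)-q.min(0)).round(1))
    for lo in range(95,230,10):
        g=P[near&~m&(abs(P[...,2]-lo-5)<5)]
        mid=P[near&~m&(abs(P[...,2]-lo-5)<5)&(abs(P[...,1]-p[1])<12)]
        if len(g)>3: print(n,lo,len(g),len(mid),np.percentile(g[:,:2],[3,50,97],axis=0).round().tolist())
```

```text
[ 637.3 -214.2  101.2] 50.94551957087123 4.55 [ 0.26320988 -1.10406051 -0.25537174]
wrist knob top [ 636.9 -212.8   88.6] [28.7 29.6  6.8]
wrist 135 82 0 [[627.0, -244.0], [637.0, -239.0], [647.0, -187.0]]
wrist 145 560 0 [[627.0, -251.0], [631.0, -189.0], [647.0, -177.0]]
wrist 155 777 0 [[626.0, -252.0], [631.0, -239.0], [647.0, -176.0]]
wrist 165 919 0 [[626.0, -252.0], [631.0, -189.0], [647.0, -176.0]]
wrist 175 971 0 [[626.0, -252.0], [630.0, -239.0], [645.0, -176.0]]
wrist 185 2849 0 [[624.0, -267.0], [626.0, -190.0], [644.0, -161.0]]
wrist 195 6646 0 [[625.0, -271.0], [636.0, -235.0], [648.0, -157.0]]
wrist 205 6576 545 [[620.0, -273.0], [626.0, -215.0], [648.0, -155.0]]
wrist 215 11848 2390 [[620.0, -274.0], [626.0, -214.0], [645.0, -154.0]]
wrist 225 15045 3352 [[618.0, -277.0], [626.0, -214.0], [633.0, -151.0]]
side knob top [ 637.7 -223.5  114.6] [29.5 49.  58.4]
side 135 44 0 [[627.0, -248.0], [634.0, -190.0], [647.0, -188.0]]
side 145 180 0 [[626.0, -255.0], [632.0, -191.0], [647.0, -186.0]]
side 155 197 0 [[626.0, -255.0], [632.0, -191.0], [647.0, -186.0]]
side 165 167 0 [[626.0, -255.0], [631.0, -191.0], [646.0, -186.0]]
side 175 150 0 [[625.0, -254.0], [631.0, -189.0], [645.0, -183.0]]
side 185 358 0 [[624.0, -273.0], [628.0, -250.0], [645.0, -165.0]]
side 195 280 0 [[622.0, -275.0], [627.0, -250.0], [647.0, -160.0]]
side 205 531 12 [[620.0, -278.0], [628.0, -244.0], [648.0, -161.0]]
side 215 417 36 [[620.0, -280.0], [626.0, -241.0], [646.0, -156.0]]
side 225 425 65 [[618.0, -282.0], [626.0, -243.0], [647.0, -155.0]]
```

View pics/side3.png

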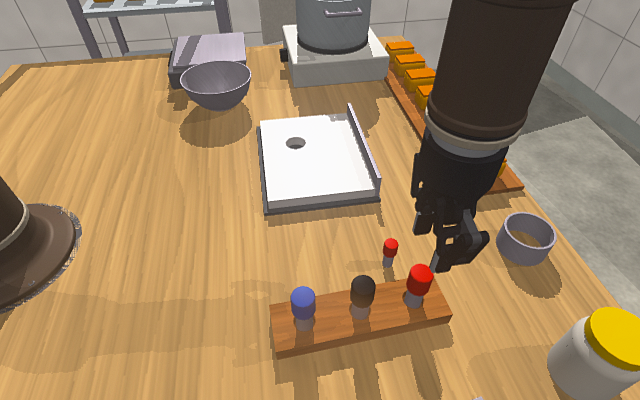

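Side view: the red pin stands upright again at (420,275). Fingertips are at TCP+42 and the palm at TCP+104, so I'll descend to TCP z≈17.

servo_tool(
  steps=[
    {"translation": [0,0.001,0.035],"yaw": 0,"jaw": 60},
    {"translation": [0,0,0.03],"yaw": 0,"jaw": 60},
    {"translation": [0,0,0.019],"yaw": 0,"jaw": 60},
    {"translation": [0,0,0],"yaw": 0,"jaw": 60},
    {"translation": [0,0,0],"yaw": 0,"jaw": 20},
    {"translation": [0,0,0],"yaw": 0,"jaw": 20},
    {"translation": [0,0,0],"yaw": 0,"jaw": 20},
    {"translation": [0,0,0],"yaw": 0,"jaw": 20},
  ],
  grip_force=60,
)

```text
clock: 5.65
tcp_pos: [638.2, -213.5, 17.7]
tool_rot: [-0.0, 1.0, -0.0, 0.001]
ft_force: [-0.3, -0.8, 6.0]
width: 30.6
gripper_force: 59.9
```

servo_tool(
  steps=[
    {"translation": [0,0,-0.012],"yaw": 0,"jaw": 20},
    {"translation": [0,0,-0.012],"yaw": 0,"jaw": 20},
    {"translation": [0,0,-0.03],"yaw": 0,"jaw": 20},
    {"translation": [0,0,-0.03],"yaw": 0,"jaw": 20},
    {"translation": [0,0,0],"yaw": 0,"jaw": 20},
    {"translation": [0,0,0],"yaw": 0,"jaw": 20},
  ],
)

```text
clock: 6.4
tcp_pos: [636.9, -212.7, 100.1]
tool_rot: [-0.0, 1.0, 0.0, -0.0]
ft_force: [0.8, 0.6, -0.7]
width: 30.7
gripper_force: 59.5
```

```bash
cat > pin.py <<'E'
from h import *
import sys
o=get_obs();p=o["tcp_pos"];print(p.round(1),o["width"],o["clock"],o["ft_force"].round(1))
for n in("side","wrist"):
    im,D=get_image(n);C=cam(n,o);P=cloud(C,D);cv2.imwrite(f"pics/{n}_{sys.argv[1]}.png",im)
    h=cv2.cvtColor(im,cv2.COLOR_BGR2HSV);H,S,V=h[...,0],h[...,1],h[...,2]
    red=((H<6)|(H>174))&(S>170)&(V>60)
    dz=P[...,2]-p[2]; near=(abs(P[...,0]-p[0])<22)&(abs(P[...,1]-p[1])<22)&(D>0)
    for lo in range(-15,80,9):
        g=P[near&(dz>=lo)&(dz<lo+9)&(red|(dz<35))&(P[...,2]>30)]
        if len(g)>3: print(n,lo,len(g),"x",np.percentile(g[:,0],[2,98]).round(),"y",np.percentile(g[:,1],[2,98]).round(),"z",g[:,2].min().round(1))
E
python3 pin.py lift
python3 - <<'E'
import cv2
im=cv2.imread("pics/side_lift.png");cv2.imwrite("pics/sl.png",cv2.resize(im[130:370,240:540],(750,600)))
E
```

```text
[ 636.9 -212.7  100.1] 30.661654954836045 6.4 [ 0.8  0.6 -0.7]
side -15 4 x [627. 634.] y [-224. -217.] z 93.1
side -6 66 x [626. 644.] y [-226. -211.] z 94.1
side 3 80 x [625. 644.] y [-226. -212.] z 103.1
side 12 76 x [625. 643.] y [-226. -211.] z 112.3
side 21 54 x [625. 633.] y [-225. -211.] z 121.4
side 30 11 x [626. 630.] y [-225. -216.] z 130.4
side 39 46 x [622. 628.] y [-227. -213.] z 139.4
side 48 59 x [621. 628.] y [-227. -210.] z 148.4
side 57 57 x [621. 628.] y [-227. -209.] z 157.4
side 66 209 x [622. 649.] y [-226. -200.] z 166.2
wrist -6 103 x [625. 634.] y [-222. -201.] z 95.3
wrist 3 137 x [625. 634.] y [-223. -201.] z 103.1
wrist 12 161 x [625. 633.] y [-222. -201.] z 112.2
wrist 21 122 x [625. 631.] y [-221. -203.] z 121.2
wrist 39 201 x [621. 633.] y [-227. -199.] z 139.6
wrist 48 381 x [621. 632.] y [-227. -199.] z 148.1
wrist 57 443 x [621. 632.] y [-227. -199.] z 157.1
wrist 66 3595 x [622. 650.] y [-227. -199.] z 166.1
```

View pics/sl.png

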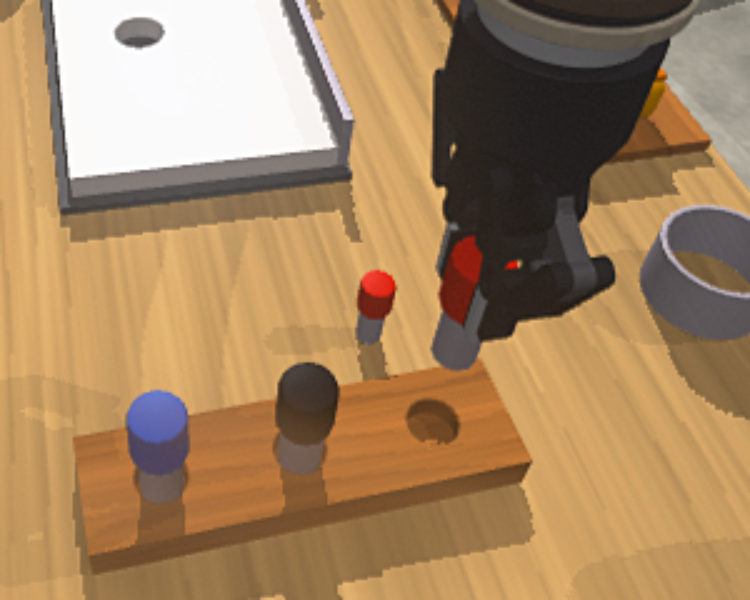

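The pin is held upright with its axis at the TCP and its tip at about TCP−7.5. The black and blue pins stand undisturbed. I'm moving above the touch-down point at (520,122).

servo_tool(
  steps=[
    {"translation": [0.0195,0.056,0],"yaw": 0,"jaw": 20},
    {"translation": [0.0195,0.056,0],"yaw": 0,"jaw": 20},
    {"translation": [0.0195,0.056,0],"yaw": 0,"jaw": 20},
    {"translation": [0.0195,0.056,0],"yaw": 0,"jaw": 20},
    {"translation": [0.0195,0.056,0],"yaw": 0,"jaw": 20},
    {"translation": [0.0195,0.055,0],"yaw": 0,"jaw": 20},
    {"translation": [0,0,0],"yaw": 0,"jaw": 20},
    {"translation": [0,0,0],"yaw": 0,"jaw": 20},
  ],
)

```text
clock: 7.5
tcp_pos: [519.8, 121.5, 100.1]
tool_rot: [-0.001, 1.0, -0.0, -0.0]
ft_force: [1.4, -0.8, -1.6]
width: 30.4
gripper_force: 60.0
```

```bash
python3 pin.py b | grep -v wrist
python3 - <<'E'
from h import *
o=get_obs();im,D=get_image("wrist");C=cam("wrist",o);P=cloud(C,D)
cv2.imwrite("pics/wb.png",im)
# hole: edge circle at z=28; dark/low points in a window around the estimate
R=np.hypot(P[...,0]-520,P[...,1]-183)
print("face z",np.median(P[(R>26)&(R<34)][:,2]))
for nm,C,P,D in(("wrist",C,P,D),):
    m=((P[...,2]<22)&(R<40)&(D>0)).astype(np.uint8)
    c=max(cv2.findContours(m,0,2)[0],key=cv2.contourArea)
    q=np.array([ray(C,x[0],28)[:2] for x in c],np.float32);print(nm,cv2.minEnclosingCircle(q),q.min(0),q.max(0),cv2.boundingRect(c))
E
```

```text
[519.8 121.5 100.1] 30.379630725834854 7.5 [ 1.4 -0.8 -1.6]
side -15 7 x [514. 527.] y [109. 113.] z 91.5
side -6 50 x [509. 532.] y [108. 118.] z 94.2
side 3 50 x [509. 532.] y [108. 118.] z 103.2
side 12 52 x [510. 532.] y [108. 117.] z 112.1
side 21 47 x [509. 530.] y [107. 121.] z 121.3
side 30 4 x [509. 511.] y [114. 117.] z 131.2
side 66 9 x [506. 509.] y [110. 123.] z 168.3
face z 179.6146607235604
wrist ((518.7765502929688, 184.18862915039062), 20.28196907043457) [498.99753 164.53029] [538.95605 204.11496] (367, 175, 43, 42)
```

View pics/wb.png

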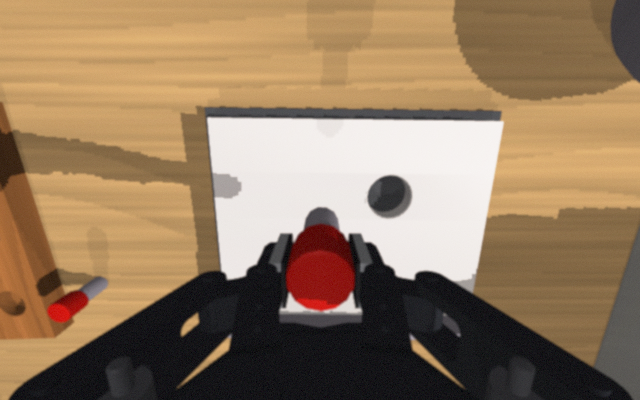

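The wrist view shows the hole at (390,196), which is (519,184) in world, and the held pin above bare face 62 mm away. I'm lowering in small steps.

servo_tool(
  steps=[
    {"translation": [0,0,0.03],"yaw": 0,"jaw": 20},
    {"translation": [0,0,0.02],"yaw": 0,"jaw": 20},
    {"translation": [0,0,0.009],"yaw": 0,"jaw": 20},
    {"translation": [0,0,0.002],"yaw": 0,"jaw": 20},
    {"translation": [0,0,0.001],"yaw": 0,"jaw": 20},
    {"translation": [0,0,0],"yaw": 0,"jaw": 20},
  ],
  grip_force=60,
)

```text
clock: 8.4
tcp_pos: [520.7, 121.9, 39.2]
tool_rot: [-0.0, 1.0, 0.0, 0.0]
ft_force: [0.1, 0.2, -1.5]
width: 30.7
gripper_force: 59.9
```

servo_tool(
  steps=[
    {"translation": [0,0,0.001],"yaw": 0,"jaw": 20},
    {"translation": [0,0,0.001],"yaw": 0,"jaw": 20},
    {"translation": [0,0,0.001],"yaw": 0,"jaw": 20},
    {"translation": [0,0,0],"yaw": 0,"jaw": 20},
  ],
)

```text
clock: 8.9
tcp_pos: [520.3, 121.9, 35.7]
tool_rot: [-0.0, 1.0, 0.0, 0.0]
ft_force: [0.0, -0.5, 1.6]
width: 30.4
gripper_force: 60.1
```

servo_tool(
  steps=[
    {"translation": [0,0,0.001],"yaw": 0,"jaw": 20},
    {"translation": [0,0,0],"yaw": 0,"jaw": 20},
  ],
)

```text
clock: 9.15
tcp_pos: [520.6, 121.9, 35.6]
tool_rot: [-0.0, 1.0, 0.0, 0.0]
ft_force: [-3.9, -0.2, 12.5]
width: 30.7
gripper_force: 61.3
```

Contact is firm at about 13 N. I'm sliding +y toward the hole.

servo_tool(
  steps=[
    {"translation": [0,0.004,0],"yaw": 0,"jaw": 20},
    {"translation": [0,0.006,0],"yaw": 0,"jaw": 20},
    {"translation": [0,0.006,0],"yaw": 0,"jaw": 20},
    {"translation": [0,0.006,0],"yaw": 0,"jaw": 20},
  ],
)

```text
clock: 9.65
tcp_pos: [521.7, 141.6, 35.6]
tool_rot: [0.001, 1.0, -0.001, 0.001]
ft_force: [-1.0, -6.6, 10.1]
width: 30.3
gripper_force: 60.7
```

servo_tool(
  steps=[
    {"translation": [0.001,0.006,0],"yaw": 0,"jaw": 20},
    {"translation": [0.001,0.006,0],"yaw": 0,"jaw": 20},
    {"translation": [0,0.006,0],"yaw": 0,"jaw": 20},
    {"translation": [0,0.006,0],"yaw": 0,"jaw": 20},
  ],
)

```text
clock: 10.15
tcp_pos: [519.7, 165.7, 35.6]
tool_rot: [0.001, 1.0, -0.001, 0.001]
ft_force: [-0.2, -5.7, 9.6]
width: 30.5
gripper_force: 60.7
```

servo_tool(
  steps=[
    {"translation": [0,0.006,0],"yaw": 0,"jaw": 20},
    {"translation": [0,0.006,0],"yaw": 0,"jaw": 20},
    {"translation": [0,0.006,0],"yaw": 0,"jaw": 20},
    {"translation": [0,0,0],"yaw": 0,"jaw": 20},
  ],
)

```text
clock: 10.65
tcp_pos: [517.8, 186.7, 34.3]
tool_rot: [-0.001, 1.0, 0.0, -0.0]
ft_force: [0.3, -0.6, -1.3]
width: 30.7
gripper_force: 59.9
```

```bash
python3 pin.py c
```

```text
[517.8 186.7  34.3] 30.66174808909434 10.65 [ 0.3 -0.6 -1.3]
side -6 28 x [508. 528.] y [173. 182.] z 31.0
side 3 40 x [508. 529.] y [173. 182.] z 37.4
side 12 41 x [507. 529.] y [172. 187.] z 46.4
side 21 36 x [507. 530.] y [173. 182.] z 55.5
side 39 5 x [505. 507.] y [173. 178.] z 76.5
side 48 7 x [506. 533.] y [175. 179.] z 84.1
side 66 6 x [504. 507.] y [175. 190.] z 103.9
wrist -6 104 x [506. 515.] y [177. 200.] z 30.0
wrist 3 133 x [506. 514.] y [177. 199.] z 37.4
wrist 12 156 x [506. 515.] y [177. 198.] z 46.3
wrist 21 128 x [506. 511.] y [179. 197.] z 55.3
wrist 39 194 x [502. 513.] y [172. 198.] z 74.5
wrist 48 364 x [502. 513.] y [172. 201.] z 82.3
wrist 57 453 x [502. 513.] y [173. 201.] z 91.3
wrist 66 3534 x [503. 530.] y [173. 200.] z 100.3
```

The force is back to the pin's own weight, so the tip is over the hole and the pin is still upright. I'm lowering it in.

servo_tool(
  steps=[
    {"translation": [-0.001,-0.002,0.004],"yaw": 0,"jaw": 20},
    {"translation": [0,0,0.006],"yaw": 0,"jaw": 20},
    {"translation": [0,0,0.005],"yaw": 0,"jaw": 20},
    {"translation": [0,0,0.002],"yaw": 0,"jaw": 20},
    {"translation": [0,0,0],"yaw": 0,"jaw": 20},
  ],
)

```text
clock: 11.38
tcp_pos: [519.0, 183.7, 17.4]
tool_rot: [-0.0, 1.0, -0.0, -0.0]
ft_force: [0.9, 0.7, -1.1]
width: 30.5
gripper_force: 59.9
```

servo_tool(
  steps=[
    {"translation": [0,0,0.001],"yaw": 0,"jaw": 20},
    {"translation": [0,0,0.001],"yaw": 0,"jaw": 20},
    {"translation": [0,0,0],"yaw": 0,"jaw": 20},
  ],
)

```text
clock: 11.75
tcp_pos: [519.3, 183.8, 15.7]
tool_rot: [-0.0, 1.0, 0.0, 0.0]
ft_force: [-0.8, -0.3, -0.1]
width: 30.3
gripper_force: 60.0
```

servo_tool(
  steps=[
    {"translation": [0,0,0],"yaw": 0,"jaw": 40},
    {"translation": [0,0,0],"yaw": 0,"jaw": 50},
    {"translation": [0,0,0],"yaw": 0,"jaw": 65},
    {"translation": [0,0,0],"yaw": 0,"jaw": 65},
    {"translation": [0,0,-0.015],"yaw": 0,"jaw": 65},
    {"translation": [0,0,-0.04],"yaw": 0,"jaw": 65},
    {"translation": [0,0,-0.05],"yaw": 0,"jaw": 65},
    {"translation": [0,0,-0.05],"yaw": 0,"jaw": 65},
  ],
)

```text
clock: 12.75
tcp_pos: [519.1, 183.5, 173.1]
tool_rot: [-0.0, 1.0, 0.0, 0.0]
ft_force: [0.9, 0.6, -0.7]
width: 55.8
gripper_force: 0.0
```

Run:
```python
from h import *
o=get_obs();print(o["tcp_pos"],o["width"],o["ft_force"],o["clock"])
for n in("side","wrist"):
    im,D=get_image(n);C=cam(n,o);P=cloud(C,D)
    if n=="side":cv2.imwrite("pics/end.png",im)
    h=cv2.cvtColor(im,cv2.COLOR_BGR2HSV);H,S,V=h[...,0],h[...,1],h[...,2]
    m=((H<6)|(H>174))&(S>170)&(V>60)&(np.hypot(P[...,0]-519,P[...,1]-184)<40)
    q=P[m];t=q[(q[:,2]>q[:,2].max()-5)];print(n,q[:,2].max(),((t.max(0)+t.min(0))/2).round(1))
```

```text
[519.12570461 183.47357025 173.13828221] 55.770199805055015 [ 0.87282489  0.59493129 -0.65819562] 12.75
side 88.73290771851852 [520.4 182.2  86.9]
wrist 83.70776937652481 [514.8 184.   81.2]
```

View pics/end.png

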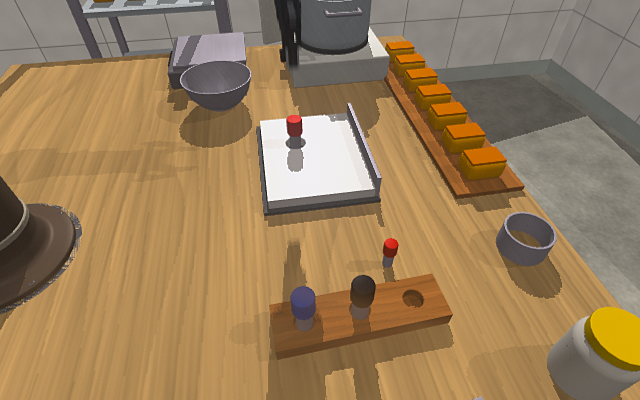

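The final side view shows the red pin standing upright in the hole at (294,126), with its knob top at z≈88 as expected when seated. Black and blue are standing in the rack and the gripper is clear.

```bash
python3 -c "
from rig import *
print(finish_job())"
```

```text
the job is handed in; nothing more can be done
None
```

The red pin was touched down about 6 cm from the hole, slid across the face and lowered to the bottom, and it now stands upright and released in the board; the black and blue pins are still in the rack, a first grasp pressed briefly on the knob (about 9 N) and was redone, and the job was handed in at about 13 s (no verdict shown).

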